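# Mount a clamping lever in its pivot bracket

## Task

Mount the loose lever in its pivot bracket: slide it on edge, eye first, into the bracket's slot until its eye lines up with the two bores, then push the pivot pin along its trough, through the near cheek, the eye and the far cheek, until its shoulder is home. Leave the lever and pin in place, let go of everything, and do not disturb the screwdriver, the small upright bottle or the blue tray.

Things in the scene. Friction and masses are not known exactly. Their poses are not given: they have to be found in the camera images.
- bracket: aluminium pivot bracket, fixed to the table; origin on the table under the middle of its slot. Slot along x, 17 mm wide, open above and at -x; its floor is the table. Cheeks either side 14 mm thick (y 8.5 to 22.5 and -8.5 to -22.5), x -30 to 30, 50 mm high. A web closes the slot at x = 39; the eye lines up 13 mm before its rim would touch the web
- bracket_axis (a point): point on the axis of the two bores (along y) midway between the cheeks, 28 mm above the table; axes as the bracket's. Bores: 24 mm in the near cheek (-y side), 18 mm in the far cheek (+y side)
- bracket_mouth (a point): middle of the slot's flared mouth, 50 mm out from the bores' axis along -x, 28 mm above the table; the flare is 38 mm wide here and 48 mm high
- bracket_trough (a point): point on the bores' axis over the outer end of the open V trough, which runs in line with the bores from here (y = -118.5) to the near cheek's face (y = -22.5); the trough's edges are 4.6 mm below the axis, 23 mm above the table, its foot 50 mm wide
- lever_grip (a point): loose dark steel lever, 0.18 to 0.35 kg, standing on edge: 12 mm thick (y), 166 mm long (x), bar 36 mm high. This point is in the middle of the bar, 18 mm above its lower edge, a good place to grip across y. Its eye lies towards +x; at its tail (34 to 58 mm along -x) is a black foot 34 mm wide, 16 mm high
- lever_eye (a point): centre of the lever's eye, a 52 mm ring of the same 12 mm thickness with a 25 mm bore along y, 85 mm along x from lever_grip, 28 mm above the table when the lever stands on it
- pin_tail (a point): loose steel pivot pin in the V trough; centre of its flat 22 mm tail face, y points along the pin to its nose. From the tail: 62 mm of 22 mm diameter, a 5 mm conical shoulder, 22 mm of 16 mm diameter, a 9 mm tapered nose. It slides with a few N; its cones draw a free lever into line by some mm. Home (shoulder against the far bore), the tail is 57 mm out from bracket_axis
- pin_nose (a point): tip of the pin's nose, 98 mm from the tail along y
- screwdriver: bystander: screwdriver with orange and black handle, 185 mm, lying on the table; origin at the centre of its underside
- threadlocker: bystander: small upright red bottle with a blue nozzle, 93 mm high; origin at the centre of its underside
- parts_tray: bystander: blue tray 66x110x20 mm; origin at the centre of its underside
There are look-alikes about, which are no part of the job. There is more than one size of the bracket; the job needs the larger.

How it is judged (in metres and radians):
On the way, in this order (a step that is already met when the one before it is completed fails the run):
1. the lever stands in the slot with its eye lined up with the bores (within 9 mm), the pin still outside the eye (distance between lever_eye and bracket_axis below 0.009 m and angle between lever_eye's own z axis and vertical below 0.15 rad and y of pin_nose in the frame of bracket below -0.006 m), for 0.2 s.
2. the pin is through both cheeks and the eye, shoulder home (y of pin_tail in the frame of bracket above -0.0605 m and angle between the y axis of pin_tail and the y axis of bracket, either way round below 0.07 rad and distance between lever_eye and bracket_axis below 0.006 m), for 0.2 s.
At the end, for the whole second after the job is handed in: the pin has passed through near cheek, eye and far cheek with its shoulder within about 3 mm of home and in line with the bores (4 degrees); the lever stands on edge in the slot (8 degrees) with its eye within 6 mm of the point midway between the cheeks on the bores' axis; both at rest (all of step 2 and angle between lever_eye's own z axis and vertical below 0.15 rad and angle between the x axis of lever_eye and the x axis of bracket, either way round below 0.15 rad and linear speed of each of pin, lever below 0.02 m/s); the robot touches nothing.
It fails at once if the screwdriver is disturbed (moved over 25 mm) (distance of screwdriver from where it was at the start of the episode above 0.025 m).
It fails at once if the small bottle is disturbed or knocked over (distance of threadlocker from where it was at the start of the episode above 0.025 m or angle between threadlocker's own z axis and vertical above 0.4 rad).
It fails at once if the blue tray is disturbed (moved over 25 mm) (distance of parts_tray from where it was at the start of the episode above 0.025 m).
It also fails if it takes over 66 s, if anything falls off the work surface, if the arm or the gripper's body presses on something with over 40 N, if the wrist force passes 120 N, or if a joint passes its speed limit or range.

## Robot

A 6-joint arm with a two-finger parallel gripper is mounted at the origin on a cart in front of the work surface, level with it; the furniture and walls round the work are solid. World frame = base frame: x ahead of the robot, y to its left, z up, the work surface at z = 0. Lengths are in mm, angles in rad, forces in N, time in s.
With the tool pointing down it reaches from about 275 to 825 mm from the base axis. Payload 5.2 kg.
Tool frame: the origin (TCP) lies at the very end of the fingers, on their centre line; the grasp point (between the pads) lies 19 mm behind it; z points along the fingers, y is the line along which they close (so a half turn about z gives the same grasp; the last joint's range is limited). The gripper opens to 93 mm and grips with 3 to 60 N. Pads are 15 mm wide; open, the fingers measure 128 mm over their backs; the gripper's body (75 mm by 188 mm) begins 65 mm behind the grasp point.
Start: joints at [-1.391, 0.259, 1.535, -0, 1.348, -0.203], TCP at [205.456, -510.189, 218.653] pointing down, gripper open.
Joint ranges: [-3.14, 3.14], [-0.91, 2.08], [0.19, 2.58], [-1.22, 4.36], [0.22, 2.71], [-3.12, 3.12]. Speed limits (rad/s): [2.57, 2.57, 3.14, 3.14, 3.14, 3.14].

## Interface

Orientations are given as [roll, pitch, yaw] about the fixed x, y, z axes, in that order (R = Rz(yaw) Ry(pitch) Rx(roll)).
In Python, from bench import robot gives the robot as it stands. The module is installed in compiled form; this text tells all that it offers. Calls block until the motion is done:
- robot.move_ptp(position, orientation): joint-space move of the TCP to a pose.
- robot.move_linear(position, ori=None, speed=150, f_stop=None): straight line of the TCP; ori=None keeps the orientation; speed is the mean speed in mm/s. With f_stop (N) it stops when the force on the tool has changed by that much, and returns True; else False.
- robot.move_j(angles): joint-space move.
- robot.move_gripper(opening): opening from 0.0 (shut) to 1.0 (fully open); the grip force is fixed at half the most; returns when the fingers have stopped.
- robot.sleep(seconds).
- robot.inverse_kinematics(position, orientation): joint angles nearest the present ones, or None.
- robot.get_image(name): name is "side" or "top" or "wrist"; returns a dict with "img" (480x640x3 uint8, blue, green, red), "fovy" (degrees; the focal length in pixels is half the picture's height over the tangent of half this angle, whatever the lens; pixels are square), "cx", "cy" (the principal point, pixels), "k1" (the pictures are not rectified: a ray, as slopes to the right and down, at radius r is drawn at 1 + k1 r^2 times it, then the intrinsics apply), "eye" and "orientation" of the camera in the world. Camera axes: x right, y down, z forward; pixel columns grow to the right and rows downward; lengths in mm; the calibration is good to about 2 mm. A picture is of the moment at which its call begins. There is no depth.
A pose or a line that the arm cannot do raises robot.MotionError and nothing moves.
- robot.hand_in(): hands the job in; it is judged then, once.
Readings, each from a call of its own:
- robot.current_t(): time.
- robot.current_qpos(): joint angles.
- robot.current_joint_vel(): joint speeds.
- robot.current_joint_efforts(): joint torques, N m.
- robot.current_tcp_pos(): TCP position.
- robot.current_eef_rot(): TCP orientation.
- robot.current_contact_force(): force on the tool from outside, world axes, zero at the start.
- robot.current_ft_torque(): the same for the moment, N m.
- robot.current_gripper_width(): opening from 0.0 (shut) to 1.0 (fully open).
- robot.current_finger_force(): force on a finger pad.
Only numpy, scipy, OpenCV 4.12 (cv2) and the standard library are available. Lean on these libraries where they do the work, as an engineer would, in place of code of your own. Each camera call takes 0.05 s, during which the arm holds its last target. There are 200 camera calls.

## Working session

There is one attempt and no reset: what is moved stays moved. The work goes in short steps, each a Python script; the robot and the scene stay as the last script left them, time stands still between calls to the robot, and variables do not carry over. Pictures are saved under pics/ and viewed, at most 10 in all, crops included, and the job is handed in when it is done.

```bash
mkdir -p pics
cat > h.py <<'E'
import numpy as np, cv2, pickle
from scipy.spatial.transform import Rotation as R
from bench import robot
def snap(name,fn):
    d=robot.get_image(name); cv2.imwrite(f'pics/{fn}.png',d['img']); pickle.dump(d,open(f'pics/{fn}.pkl','wb')); return d
def load(fn): return pickle.load(open(f'pics/{fn}.pkl','rb'))
def rot(d):
    o=np.array(d['orientation'],float)
    return o if o.shape==(3,3) else R.from_euler('xyz',o).as_matrix()
def cam(d):
    f=240/np.tan(np.radians(d['fovy'])/2); return f
def pix(d,p):
    f=cam(d); c=rot(d).T@(np.array(p,float)-d['eye']); s=c[:2]/c[2]; s=s*(1+d['k1']*(s@s)); return s*f+[d['cx'],d['cy']]
def ray(d,u,v):
    f=cam(d); sd=np.array([u-d['cx'],v-d['cy']])/f; s=sd.copy()
    for _ in range(30): s=sd/(1+d['k1']*(s@s))
    return rot(d)@np.array([s[0],s[1],1.])
def at(d,u,v,z):
    r=ray(d,u,v); e=np.array(d['eye'],float); return e+r*(z-e[2])/r[2]
E
python3 - <<'E'
from h import *
for n in('top','side','wrist'):
    d=snap(n,n+'0'); print(n,{k:v for k,v in d.items() if k!='img'})
print(robot.current_t(),robot.current_eef_rot())
E
```

```text
top {'fovy': 48.567078921309985, 'cx': 309.7703821071793, 'cy': 235.87916704044443, 'k1': -0.05596419496078535, 'eye': array([ 334.50318558, -194.67843629, 1166.7411308 ]), 'orientation': array([-2.90913784, -0.00490212, -1.5202982 ])}
side {'fovy': 50.96415381457815, 'cx': 313.76842885574746, 'cy': 233.2400404998144, 'k1': -0.005019644271786829, 'eye': array([  604.35917932, -1055.92379707,   672.93711706]), 'orientation': array([-2.20261786,  0.01039321,  0.01841717])}
wrist {'fovy': 65.41105462925245, 'cx': 326.1783953889412, 'cy': 240.1726324741676, 'k1': -0.02852584819020912, 'eye': array([ 267.79235813, -484.47273574,  383.83350295]), 'orientation': array([ 2.89409918e+00,  1.68753122e-03, -1.18850426e+00])}
0.15 [-3.14022672e+00 -2.56776415e-04  3.82813769e-01]
```

View pics/top0.png

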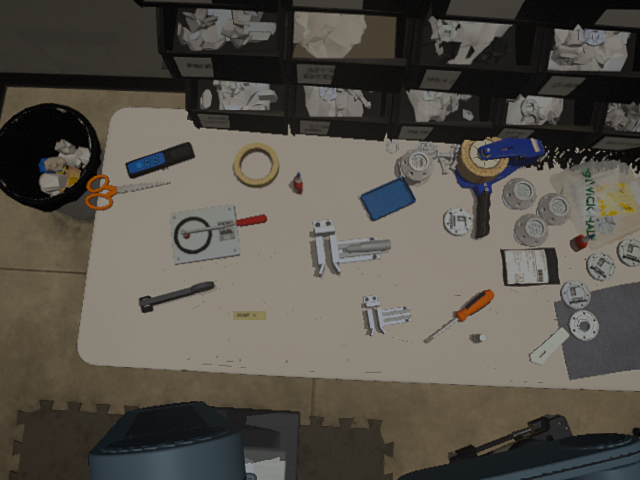

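View pics/side0.png

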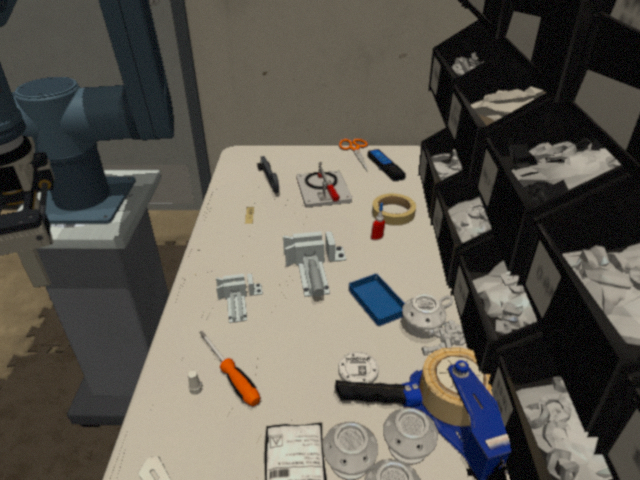

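Run:
```python
from h import *
t=load('top0')['img'];s=load('side0')['img']
def c(i,x,y,w,h,k): return cv2.resize(i[y:y+h,x:x+w],None,fx=k,fy=k,interpolation=cv2.INTER_CUBIC)
a=c(t,130,270,100,50,8); a=a[:300]
b=c(t,300,210,100,75,4); e=c(s,270,220,100,75,4)
cv2.imwrite('pics/c1.png',np.vstack([c(t,130,270,100,37,8),np.hstack([b,e])]))
```

```text
(no output)
```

View pics/c1.png

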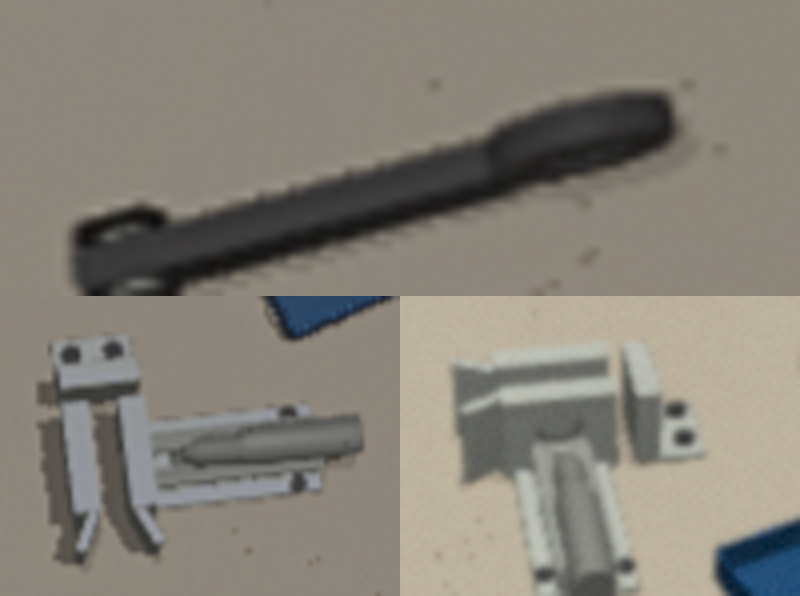

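```bash
cat >> h.py <<'E'
from scipy.optimize import least_squares
def fit(d,obs,x0):
    """obs: list of (local xyz, u, v); fit planar pose x,y,yaw at table"""
    P=np.array([o[0] for o in obs],float);uv=np.array([o[1:] for o in obs],float)
    def W(q): c,s=np.cos(q[2]),np.sin(q[2]); return np.c_[q[0]+c*P[:,0]-s*P[:,1],q[1]+s*P[:,0]+c*P[:,1],P[:,2]]
    r=least_squares(lambda q:(np.array([pix(d,p) for p in W(q)])-uv).ravel(),x0,x_scale=[10,10,.1])
    return r.x, r.fun.reshape(-1,2)
E
python3 - <<'E'
from h import *
t=load('top0')
o=[(X,300+u/4,210+(v-296)/4) for X,u,v in [((30,22.5,50),62,401),((30,8.5,50),88,400),((-30,22.5,50),74,514),((-30,8.5,50),99,512),((30,-8.5,50),118,398),((30,-22.5,50),145,395),((-30,-8.5,50),134,506),((-30,-22.5,50),158,503)]]
x,r=fit(t,o,[400,-200,0]);print('br',x,r.round(1).tolist())
T=at(t,300+362/4,210+(435-296)/4,28);print('pin tail',T)
c,s=np.cos(x[2]),np.sin(x[2]);d=T[:2]-x[:2];print('in br',c*d[0]+s*d[1],-s*d[0]+c*d[1])
# lever: tail end & eye end of bar top
a=at(t,130+78/8,270+265/8,36);b=at(t,130+670/8,270+120/8,28);print('lever',a,b,np.linalg.norm((b-a)[:2]),np.arctan2(*(b-a)[[1,0]]))
for n,p in(('bottle',(297,190)),('tray',(388,200)),('sd',(460,315))): print(n,at(t,*p,0))
E
```

```text
br [ 5.71163883e+02 -2.26135536e+02  1.58101059e-01] [[-0.0, 0.6], [-0.1, 0.2], [0.1, -0.4], [0.3, -0.6], [0.2, -0.1], [-0.1, -0.0], [-0.5, 0.1], [0.0, 0.2]]
pin tail [ 593.18563016 -364.68620346   28.        ]
in br -0.06677278917160123 -140.28984403725784
lever [436.30875877 167.78216294  36.        ] [484.65259796  14.5872111   28.        ] 160.64190006429183 -1.2651163971514106
bottle [ 717.5150693  -151.61553401    0.        ]
tray [ 704.46127773 -361.53150925    0.        ]
sd [ 449.61515864 -524.3974649     0.        ]
```

Run:
```python
from h import *
robot.move_ptp([520,-245,190],[np.pi,0,0.158+np.pi]); snap('wrist','w1')
p=np.array([436.3,167.8])+55*np.array([np.cos(-1.265),np.sin(-1.265)])
print(p); robot.move_ptp([*(p+30*np.array([np.cos(-1.265),np.sin(-1.265)])),190],[np.pi,0,-1.265+np.pi]); snap('wrist','w2')
print(robot.current_t(),robot.current_qpos(),robot.current_tcp_pos())
i=np.vstack([load('w1')['img'],load('w2')['img']]);
```

```text
[452.85789596 115.35158647]
3.8583 [-5.32872207e-02  1.37221766e-01  1.76159944e+00 -1.53079655e-04
  1.24260731e+00 -3.58712912e-01] [462.20796006  86.25114317 190.01556431]
```

View pics/w1.png

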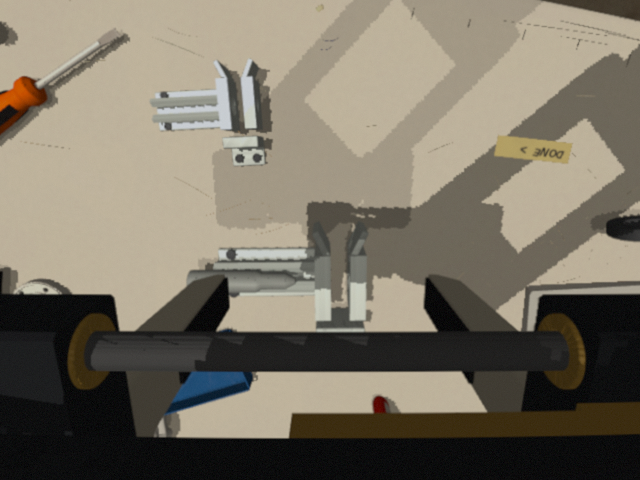

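View pics/w2.png

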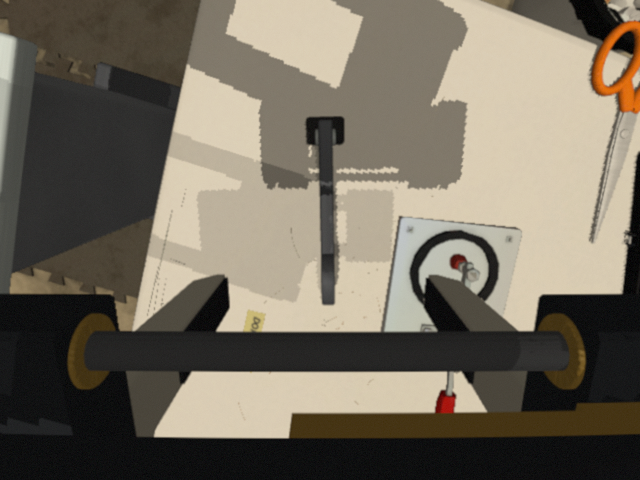

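Run:
```python
from h import *
a=load('w1')['img'][215:335,185:385];b=load('w2')['img'][110:310,290:370]
A=cv2.resize(a,None,fx=2.5,fy=2.5,interpolation=3);B=cv2.resize(b,None,fx=3,fy=3,interpolation=3)
# brighten B
B=cv2.convertScaleAbs(B,alpha=1.8)
C=np.zeros((600,740,3),np.uint8);C[:300,:500]=A;C[:,500:]=B
D=cv2.resize(load('w1')['img'][215:335,300:390],None,fx=2.5,fy=2.5,interpolation=3);C[300:600,:225]=cv2.convertScaleAbs(D,alpha=1.6)
cv2.imwrite('pics/c2.png',C)
```

```text
(no output)
```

View pics/c2.png

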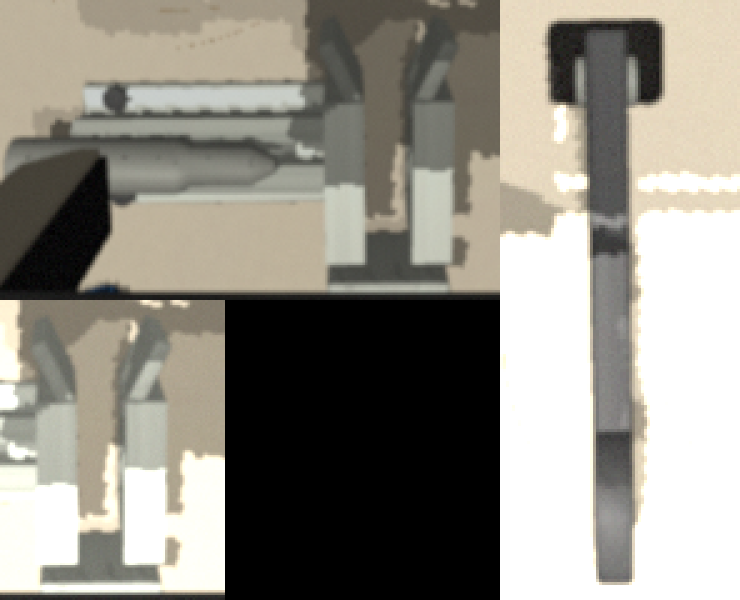

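Run:
```python
from h import *
w=load('w1')
o=[(X,185+u/2.5,215+v/2.5) for X,u,v in [((-30,-22.5,50),324,102),((-30,-8.5,50),363,102),((30,-22.5,50),327,265),((30,-8.5,50),365,264),((-30,8.5,50),413,100),((-30,22.5,50),453,100),((30,8.5,50),413,264),((30,22.5,50),452,264)]]
x,r=fit(w,o,[571,-226,.158]);print('br',x,r.round(1).tolist())
w=load('w2')
o=[(X,290+(u-500)/3,110+v/3) for X,u,v in [((-58,-17,16),550,22),((-58,17,16),662,20),((-34,-17,16),548,100),((-34,17,16),663,101),((111,-6,28),598,580),((111,6,28),631,580),((60.3,-6,36),594,432),((60.3,6,36),632,432)]]
x,r=fit(w,o,[453,115,-1.265]);print('lv',x,r.round(1).tolist())
```

```text
br [ 5.70347567e+02 -2.24602723e+02  1.71114487e-01] [[-0.7, 0.4], [0.2, 0.2], [-0.3, -0.4], [0.2, -0.2], [0.1, 0.7], [0.5, 0.4], [-0.0, -0.5], [0.1, -0.7]]
lv [451.5193261  119.44439759  -1.24858658] [[-1.1, -0.6], [0.7, -0.6], [0.3, 1.8], [0.5, 0.8], [-0.8, -0.4], [0.9, -0.6], [-0.7, -0.1], [0.1, -0.4]]
```

```bash
cat >> h.py <<'E'
BR=np.array([570.5,-225.0]);BY=0.168
def b2w(x,y,z):
    c,s=np.cos(BY),np.sin(BY); return [BR[0]+c*x-s*y,BR[1]+s*x+c*y,z]
def w2b(p):
    c,s=np.cos(BY),np.sin(BY); d=np.array(p[:2])-BR; return np.array([c*d[0]+s*d[1],-s*d[0]+c*d[1]])
E
python3 - <<'E'
from h import *
LY=-1.249
g=np.array([451.5,119.4]);o=[np.pi,0,LY+np.pi]
robot.move_gripper(0.5)
robot.move_ptp([*g,90],o); robot.move_linear([*g,4],speed=100,f_stop=15)
print(robot.current_tcp_pos()); robot.move_gripper(0.0)
print('w',robot.current_gripper_width()*93,robot.current_finger_force(),robot.current_contact_force())
robot.move_linear([*g,80],speed=100); print('w',robot.current_gripper_width()*93,robot.current_contact_force(),robot.current_ft_torque())
robot.move_ptp(b2w(-185,0,80),[np.pi,0,BY+np.pi])
robot.move_linear(b2w(-185,0,7),speed=100)
print(robot.current_t(),robot.current_tcp_pos(),robot.current_contact_force())
snap('wrist','w3');snap('side','s3');snap('top','t3')
A=load('w3')['img'][100:480,220:440];B=load('s3')['img'][200:330,190:360];T=load('t3')['img'][200:340,250:420]
C=np.zeros((600,800,3),np.uint8);k=cv2.resize(A,None,fx=1.57,fy=1.57);C[:k.shape[0],:k.shape[1]]=k
for i,b in enumerate((B,T)):
    b=cv2.resize(b,(420,300),interpolation=3);C[300*i:300*i+300,360:780]=b
cv2.imwrite('pics/c3.png',C)
E
```

```text
[452.20677461 119.3506502    4.62986881]
w 12.128630230415991 30.000198483467102 [0.16229144 0.26428265 1.66982885]
w 11.970734072856837 [ 0.34078213 -0.6086763  -2.91458843] [ 0.0457678  -0.07526357 -0.03114311]
10.65 [ 388.47647372 -256.22499717    7.37139218] [-0.97425679 -0.17566193 -1.87398867]
```

View pics/c3.png

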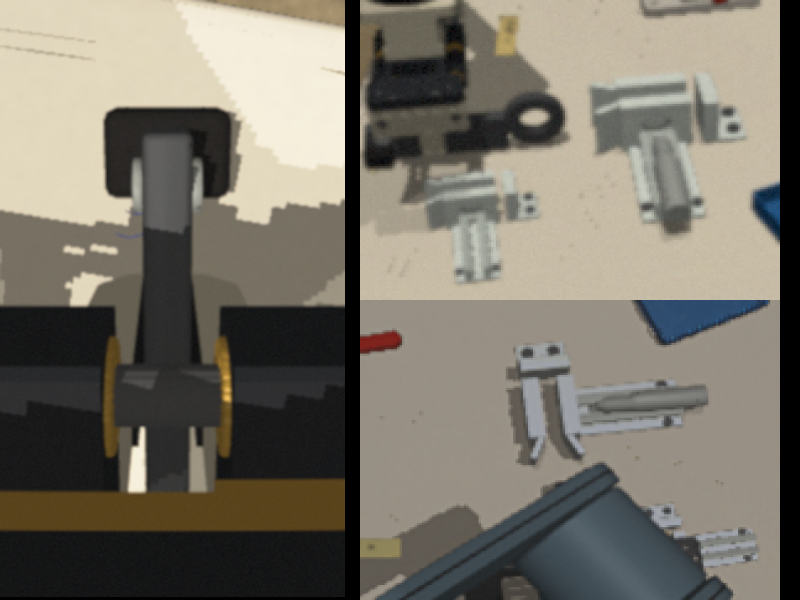

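Run:
```python
from h import *
w=load('w3'); k=1.57; z=2.7
o=[(X,220+u/k,100+v/k) for X,u,v in [((-58,-17,16+z),232,108),((-58,17,16+z),105,108),((-34,-17,16+z),230,196),((-34,17,16+z),105,196),((-48,-6,36+z),192,150),((-48,6,36+z),144,150)]]
o[-2:]=[]
x,r=fit(w,o,[*b2w(-185,0,0)[:2],BY]);print('lv',x,r.round(1).tolist(),'in br',w2b(x),x[2]-BY,'tcp',w2b(robot.current_tcp_pos()))
# bar mid line
for u,v in((168,150),(168,220)): print(w2b(at(w,220+u/k,100+v/k,36+z)))
```

```text
lv [ 297.61440445 -271.49931746   -2.96221344] [[-0.3, 58.4], [0.3, 59.3], [1.9, -55.2], [-1.9, -54.2]] in br [-2.76818873e+02 -2.15230682e-01] -3.1302134382366424 tcp [-184.62351153   -0.54978324]
[-235.01196626    0.28332035]
[-218.43332696    0.28642141]
```

Run:
```python
from h import *
robot.move_linear(b2w(-185,-0.2,5.2),speed=60)
def st(): print(round(robot.current_t(),2),w2b(robot.current_tcp_pos()),robot.current_tcp_pos()[2],robot.current_contact_force().round(1),robot.current_ft_torque().round(2))
st()
for x in(-130,-95): print(robot.move_linear(b2w(x,-0.2,5.2),speed=50,f_stop=12)); st()
snap('wrist','w4');snap('side','s4')
A=load('w4')['img'][100:480,220:440];B=load('s4')['img'][200:330,190:360]
C=np.zeros((600,800,3),np.uint8);k=cv2.resize(A,None,fx=1.57,fy=1.57);C[:k.shape[0],:k.shape[1]]=k
C[:330,360:792]=cv2.resize(B,(432,330),interpolation=3)
cv2.imwrite('pics/c4.png',C)
```

```text
11.05 [-184.97338547   -0.24904078] 5.332235811518874 [ 1.   0.1 -2.6] [ 0.11 -0.08 -0.02]
False
12.3 [-1.30306969e+02 -9.62272756e-02] 5.151904919762019 [-1.  -0.3 -2.6] [ 0.05 -0.08 -0.  ]
False
13.15 [-9.51987360e+01  7.07489071e-02] 5.043665985546588 [-0.1  0.2 -3.1] [ 0.06 -0.08 -0.05]
```

Run:
```python
from h import *
def st(): print(round(robot.current_t(),2),w2b(robot.current_tcp_pos()),robot.current_tcp_pos()[2],robot.current_contact_force().round(1),robot.current_ft_torque().round(2))
print(robot.move_linear(b2w(-60,-0.2,5),speed=25,f_stop=10)); st()
x=w2b(robot.current_tcp_pos())[0]
robot.move_linear(b2w(x-13,-0.2,5),speed=30); st()
robot.move_linear(b2w(x-13,-0.2,4.0),speed=20,f_stop=8); st()
snap('wrist','w4');snap('side','s4')
A=load('w4')['img'][100:480,220:440];B=load('s4')['img'][200:330,190:360]
C=np.zeros((600,800,3),np.uint8);k=cv2.resize(A,None,fx=1.57,fy=1.57);C[:k.shape[0],:k.shape[1]]=k
C[:330,360:792]=cv2.resize(B,(432,330),interpolation=3)
cv2.imwrite('pics/c4.png',C)
```

```text
True
14.22 [-71.32370974   0.78753377] 4.13853366855272 [-0.7  0.1  3.5] [ 0.15 -0.05 -0.01]
14.78 [-84.59022166  -0.21849907] 4.904603315082457 [ 0.5 -0.5 -2.5] [ 0.09 -0.07  0.  ]
15.03 [-84.21769566  -0.39138965] 4.176472599231578 [-1.  -0.5 -0. ] [-0.05  0.07 -0.02]
```

View pics/c4.png

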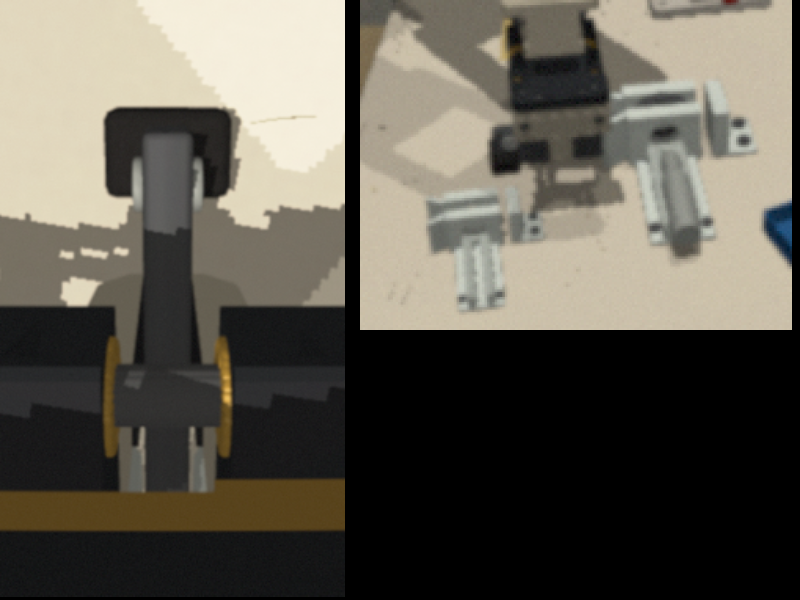

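Run:
```python
from h import *
def st(): print(round(robot.current_t(),2),w2b(robot.current_tcp_pos()),robot.current_tcp_pos()[2],robot.current_contact_force().round(1))
robot.move_gripper(0.35); st()
p=robot.current_tcp_pos(); robot.move_linear([p[0],p[1],110],speed=100)
robot.move_gripper(0.0)
o=[np.pi,0,BY+np.pi/2]
robot.move_ptp(b2w(0,-172,110),o); robot.move_linear(b2w(0,-172,26),speed=100); st()
print(robot.move_linear(b2w(0,-144,26),speed=50,f_stop=6)); st()
print(robot.move_linear(b2w(0,-63,26),speed=30,f_stop=20)); st()
snap('wrist','w5');snap('side','s5')
A=load('w5')['img'][60:480,120:520];B=load('s5')['img'][200:330,190:360]
C=np.zeros((420,800,3),np.uint8);C[:,:400]=A;C[:306,400:800]=cv2.resize(B,(400,306),interpolation=3)
cv2.imwrite('pics/c5.png',C)
```

```text
15.71 [-84.27515062  -0.19498348] 4.003385304068876 [-0.4  0.6 -0. ]
19.94 [   0.41603069 -172.49132195] 26.820882347998637 [-0.2  0.3  0. ]
False
20.65 [ 1.02730372e-01 -1.43766001e+02] 26.073348683478784 [-0.   0.2  0.5]
False
23.5 [  0.4870977  -65.53718369] 26.723285374544822 [ 0.8 -6.8  0.4]
```

View pics/c5.png

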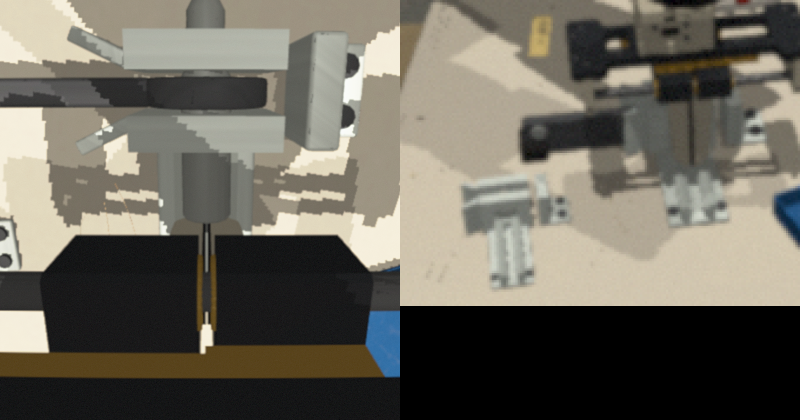

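Run:
```python
from h import *
def st(): print(round(robot.current_t(),2),w2b(robot.current_tcp_pos()),robot.current_tcp_pos()[2],robot.current_contact_force().round(1))
robot.sleep(.3); st()
for y in(-61,-57,-53):
    r=robot.move_linear(b2w(0.3,y,26),speed=15,f_stop=22); print(r); st()
    if r: break
snap('wrist','w6')
robot.move_linear(b2w(0,-100,26),speed=60);robot.move_linear(b2w(0,-100,130),speed=120);robot.sleep(.3);st()
snap('wrist','w7')
cv2.imwrite('pics/c6.png',np.hstack([load(n)['img'][:420,120:520] for n in('w6','w7')]))
```

```text
23.9 [  0.47569917 -65.52050514] 26.705108589982537 [ 0.4 -7.1  0.4]
False
24.18 [  1.09169559 -65.2395625 ] 27.29140986233431 [  1.5 -10.3  -0.1]
False
24.6 [  1.74626562 -64.92821648] 28.397172464615767 [  2.4 -19.6  -0. ]
False
25.02 [  1.85044341 -64.66094838] 28.909324651865944 [  2.1 -28.1  -3.4]
27.32 [ -0.17293677 -99.80193811] 129.32325057065557 [-0.5  0.2  0.5]
```

View pics/c6.png

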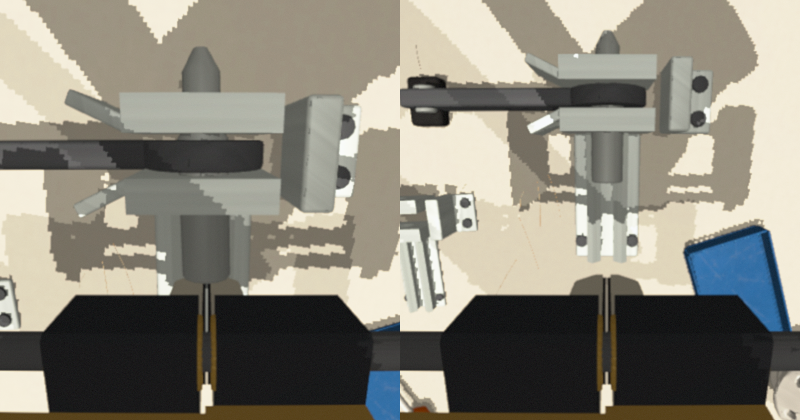

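Run:
```python
from h import *
w=load('w7')
print('tail',w2b(at(w,327,183,36)),'nose',w2b(at(w,328,30,28)),'eye rims',w2b(at(w,292,95,28)),w2b(at(w,366,95,28)))
print('near cheek edge z50',w2b(at(w,325,131,50)),'far',w2b(at(w,325,54,50)))
print(robot.hand_in(),robot.current_t())
```

```text
tail [-6.84840031e-03 -5.67542273e+01] nose [ 0.65569316 41.73340863] eye rims [-23.60957112   1.59325331] [26.30805936  1.56640149]
near cheek edge z50 [ -1.2813898  -22.74093277] far [-1.22586022 22.31444168]
the job is handed in; nothing more can be done
the job is handed in; nothing more can be done
```

The lever is in the bracket with the pin pushed home and the job is handed in at about 27 s of the 66 s allowed. The final picture puts the pin's tail 56.8 mm out (57 mm is home) and the eye about 2 mm from the bore axis; the hand-in call returned no verdict.

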